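# Tidy the bench into two ordered stacks

### The arm

A 6-joint arm with a two-finger parallel gripper is mounted at the origin on a cart in front of the work surface, level with it; the furniture and walls round the work are solid. World frame = base frame: x ahead of the robot, y to its left, z up, the work surface at z = 0. Lengths are in m, angles in rad, forces in N, time in s.
With the tool pointing down it reaches from about 0.3 to 0.875 m from the base axis. Payload 6.4 kg.
Tool frame: the origin (TCP) lies midway between the tips of the shut fingers; the grasp point (between the pads) lies 19 mm behind it; z points along the fingers, y is the line along which they close (so a half turn about z gives the same grasp; the last joint's range is limited). The gripper opens to 85 mm and grips with 20 to 120 N. Pads are 22 mm wide; open, the fingers measure 114 mm over their backs; the gripper's body (76 mm by 85 mm) begins 54 mm behind the grasp point. The pads swing forward as they close: fully open they stand 13 mm farther back than shut.
Start: joints at [0.97, 0.181, 1.607, -0, 1.354, -0.206], TCP at [0.221, 0.531, 0.231] pointing down, gripper open.
Joint ranges: [-2.99, 2.99], [-0.89, 2.07], [0.3, 2.58], [-1.14, 4.28], [0, 2.63], [-3.12, 3.12]. Speed limits (rad/s): [2.57, 2.57, 3.01, 3.14, 3.14, 3.14].

### API

Orientations are given as a unit quaternion [w, x, y, z].
In Python, from bench import ctrl gives the robot as it stands. The module is installed in compiled form; this text tells all that it offers.
- The arm moves only by the tool move_arm, never from a script. Its argument "plan" is one flat list of numbers, 6 for each row, row after row: the shift along the world's x, y, z in units of 50 mm (1.0 is 50 mm), then the turn, a rotation vector about the world's x, y, z in rad. A call has 1 to 10 rows; each row is the pose to reach, as a shift and turn from the pose commanded when the call began; what a row does not reach only later rows make up. A row lasts 1/8 s, in which the tool goes at most 62.5 mm and 10.7 degrees, less where a joint would pass 70% of its speed; a pose out of reach is approached as far as the arm can. A call with a gripper value outside its range is refused whole. "grip" is the finger opening in mm, from 0 to 85.4, set as the call begins (left out, the last holds). The fingers move at their own pace and stop on an object; the grip force is fixed at half the most. Time passes only in rows, so rows that repeat a pose let the fingers close. It gives the time, the measured TCP pose, the force, the opening and the grip force at its end, in the units of the state.
- ctrl.get_obs(): the state, without advancing time (a new reading comes with each control period).
- ctrl.camera(name): name is "scene" or "top"; returns a dict with "pixels" (400x640x3 uint8, red, green, blue), "fx", "fy", "cx", "cy" (pixels), "origin" and "attitude" of the camera in the world. Camera axes: x right, y down, z forward; pixel columns grow to the right and rows downward; lengths in m; the calibration is good to about 2 mm. A picture is of the moment at which its call begins. There is no depth.
- ctrl.hand_in(): hands the job in; it is judged then, once.
The state is a dict: "time_s": time; "q": joint angles; "dq": joint speeds; "joint_efforts": joint torques, N m; "eef_pos": TCP position; "eef_rot": TCP orientation; "wrist_force": force on the tool from outside, world axes, zero at the start; "torque": the same for the moment, N m; "opening": opening from 0.0 (shut) to 1.0 (fully open); "grasp_force": force on a finger pad.
Only numpy, scipy, OpenCV 4.12 (cv2) and the standard library are available. Lean on these libraries where they do the work, as an engineer would, in place of code of your own. Each camera call takes 0.05 s, during which the arm holds its last target. There are 200 camera calls.

### The job

Clear the bench into two neat stacks. On the round blue pad stack the soldering consumables: the black tape roll from the middle of the bench (not the one away to the right by the drawers) flat at the bottom, the solder spool standing on it, the small tin on top. On the oblong green pad put the grey project box, lengthwise along the pad, and on its lid the black parts dish, lengthwise along the box; centre each thing on what it stands on, keep everything upright, and leave the flux pen and the tweezers where they lie.

Things in the scene. Friction and masses are not known exactly. Their poses are not given: they have to be found in the camera images.
- tape_roll_center (a point): Black roll of tape lying flat in front of the robot (a similar roll far to the right, by the blue drawer cabinet, is fixed and has no part in this), tan core, 61 mm across, 19 mm high; the point is its centre, half-way up; z up. The core is closed: things can stand on it.
- solder_spool_center (a point): Spool of silver-grey solder wire with blue flanges, standing upright on a flange, 62 mm across, 50 mm high; the point is its centre, half-way up; z up. It can be gripped across like a plain cylinder 62 mm wide; its top is flat. About 0.25 kg.
- tip_tin_center (a point): Small round off-white tin with a green top label, 51 mm across, 22 mm high; the point is its centre, half-way up; z up.
- hobby_box_center (a point): Grey closed plastic project box, 50 mm wide (its x), 86 mm long (its y), 34 mm high; the point is its centre, half-way up. Flat lid, fixed shut.
- parts_dish_center (a point): Black open oblong dish with clear packets in it, 44 mm wide (its x), 58 mm long (its y), 24 mm high, walls 2 mm; the point is its centre, half-way up. Grip it across the outside of its 44 mm width.
- round_pad_top (a point): Centre of the top of the round blue pad (one white ring near its edge), 80 mm across, 6 mm thick, fixed to the bench; its top is 6 mm above the bench.
- square_pad_top (a point): Centre of the top of the oblong green pad (one white line round its edge), 64 mm wide (its x), 100 mm long (its y), 6 mm thick, fixed to the bench; its top is 6 mm above the bench.
- flux_pen_center (a point): Bystander: white and green flux pen, 124 mm long along its y, 14 mm thick, lying loose among the things; the point is its centre.
- tweezers_center (a point): Bystander: steel tweezers, 126 mm long along their y, 17 mm wide, 9 mm high, lying loose among the things; the point is their centre.

How it is judged:
By the outcome, as a careful person would: the job done as asked, in the order asked, and still so for the second after the job is handed in, with the robot touching nothing.
It also fails if it takes over 122 s, if anything falls off the work surface, if the arm or the gripper's body presses on something with over 40 N, if the wrist force passes 120 N, or if a joint passes its speed limit or range.

## Working session

There is one attempt and no reset: what is moved stays moved. The work goes in short steps, Python scripts to look and compute and a tool call to move; the robot and the scene stay as the last step left them, time stands still between calls to the robot, and variables do not carry over. Pictures are saved under pics/ and viewed, at most 14 in all, crops included, and the job is handed in when it is done.

Besides the shell and the picture viewer there is one more tool, called after "Request:" by a JSON object that holds its "name" and its "arguments", one argument or row to a line. move_arm: Moves the arm, as the interface text tells. Its arguments: {"type":"object","properties":{"plan":{"type":"array"},"grip":{"type":"number"}},"required":["plan"]}

```bash
mkdir -p pics; cat > h.py <<'E'
import numpy as np,cv2
from bench import ctrl
from scipy.spatial.transform import Rotation as R
def snap(name,fn=None):
    c=ctrl.camera(name); 
    if fn: cv2.imwrite('pics/'+fn,c['pixels'][:,:,::-1])
    return c
def rot(c):
    a=np.array(c['attitude'],float)
    return a if a.shape==(3,3) else R.from_quat(a[[1,2,3,0]]).as_matrix()
def ray(c,u,v,z):
    d=rot(c)@np.array([(u-c['cx'])/c['fx'],(v-c['cy'])/c['fy'],1]); o=np.array(c['origin'])
    return o+d*(z-o[2])/d[2]
def proj(c,p):
    q=rot(c).T@(np.array(p)-c['origin']); return c['fx']*q[0]/q[2]+c['cx'],c['fy']*q[1]/q[2]+c['cy']
E
python3 - <<'E'
from h import *
for n in('scene','top'):
    c=snap(n,n+'0.png'); print(n,c['fx'],c['cx'],c['cy'],c['origin'],c['attitude'])
print(ctrl.get_obs())
E
```

```text
scene 364.39672239579284 318.4701316457903 199.7859555841867 [-0.07466954 -0.47752416  0.60660857] [-0.35977296  0.76364182 -0.48544159  0.22751055]
top 439.5941998410327 322.648250307966 194.90864625913693 [ 0.49732564 -0.18055999  0.89746869] [ 1.63397005e-02 -7.02399386e-01  7.11595471e-01  4.24182471e-05]
{'time_s': 0.1, 'q': array([ 9.69713057e-01,  1.81489408e-01,  1.60788688e+00, -1.95427391e-05,
        1.35376401e+00, -2.06303677e-01]), 'dq': array([ 0.00029854, -0.00205413, -0.00257735,  0.001732  , -0.00053074,
        0.00073123]), 'joint_efforts': array([ 1.39720512e-05, -4.45875764e+01, -3.52238345e+01, -4.38270890e-04,
        4.18180090e-03,  1.22309152e-05]), 'eef_pos': array([0.22086338, 0.53037299, 0.2304717 ]), 'eef_rot': array([-2.95196598e-04,  1.96108354e-01,  9.80581926e-01, -7.15365477e-04]), 'wrist_force': array([-0.12533534, -0.36106033, -0.88504868]), 'torque': array([-0.02728481,  0.01913911,  0.00334186]), 'grasp_force': 0.0, 'opening': 0.9976323079427895}
```

View pics/top0.png

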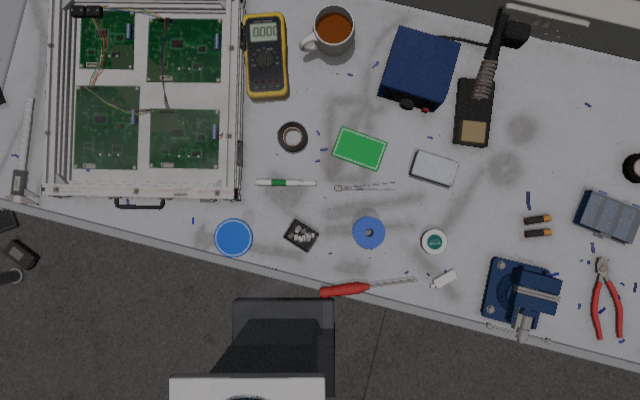

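View pics/scene0.png

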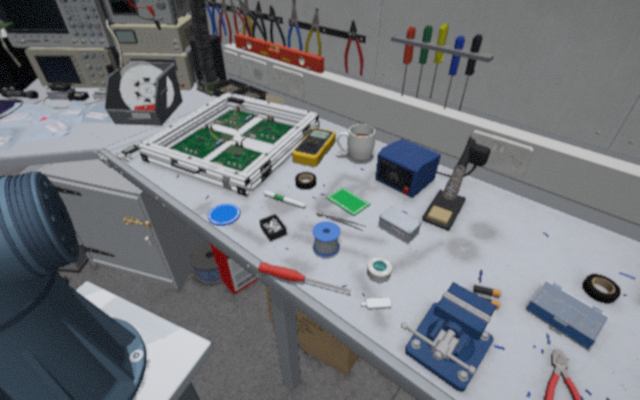

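The top view (up = +x, right = −y) shows the tape at (292,137), blue pad at (233,238), green pad at (360,148), box at (434,167), dish at (301,235), spool at (368,232) and tin at (433,241). The pen is at (286,183) and the tweezers at (365,186). The scene view agrees.

```bash
cat > seg.py <<'E'
from h import *
def meas(c,roi,f,z,draw=None,hull=True):
    im=c['pixels']; u0,v0,u1,v1=roi
    m=np.zeros(im.shape[:2],np.uint8); hsv=cv2.cvtColor(im,cv2.COLOR_RGB2HSV).astype(int)
    m[v0:v1,u0:u1]=(f(hsv[...,0],hsv[...,1],hsv[...,2])[v0:v1,u0:u1])*255
    m=cv2.morphologyEx(m,cv2.MORPH_OPEN,np.ones((2,2),np.uint8))
    cs,_=cv2.findContours(m,cv2.RETR_EXTERNAL,cv2.CHAIN_APPROX_NONE)
    k=max(cs,key=cv2.contourArea)[:,0,:]
    if draw is not None: cv2.drawContours(draw,[k.reshape(-1,1,2)],-1,(0,0,255),1)
    P=np.array([ray(c,u,v,z)[:2] for u,v in k],np.float32)*1000
    (cx,cy),(w,h),a=cv2.minAreaRect(P)
    l=a if w>h else a+90   # direction of long side from +x
    (ex,ey),r=cv2.minEnclosingCircle(P)
    return dict(rect=np.round([cx,cy,max(w,h),min(w,h)],1),long=round((l+90)%180-90,1),circ=np.round([ex,ey,2*r],1))
E
python3 - <<'E'
from seg import *
c=snap('top'); d=c['pixels'][:,:,::-1].copy()
blue=lambda h,s,v:(h>95)&(h<125)&(s>120)
green=lambda h,s,v:(h>45)&(h<85)&(s>120)
dark=lambda h,s,v:(v<75)
bright=lambda h,s,v:(v>172)
for n,roi,f,z in [('tape',(270,115,315,158),dark,.019),('spool',(345,210,392,255),blue,.05),('tin',(415,222,452,260),lambda h,s,v:(v>185)|(s>90),.022),
 ('box',(405,143,465,193),bright,.034),('dish',(280,213,322,255),dark,.024),('rpad',(208,213,258,262),blue,.006),('gpad',(325,120,395,175),green,.006),
 ('pen',(250,172,322,195),lambda h,s,v:(v>190)|((h>45)&(h<85)&(s>90)),.01),('tweez',(328,176,402,196),lambda h,s,v:(v<140),.006)]:
    print(n,meas(c,roi,f,z,d))
cv2.imwrite('pics/seg.png',cv2.resize(d[100:270,190:480],None,fx=2.7,fy=2.7,interpolation=cv2.INTER_NEAREST))
E
```

```text
tape {'rect': array([ 633.8, -103.2,   60. ,   56.8]), 'long': 44.2, 'circ': array([ 633.5, -102.7,   61.9])}
spool {'rect': array([ 441.7, -250.1,   59.4,   59.4]), 'long': -0.8, 'circ': array([ 442.3, -249.2,   62.3])}
tin {'rect': array([ 420.6, -382.2,   25.6,   25.6]), 'long': -0.6, 'circ': array([ 420.6, -382.1,   27.8])}Traceback (most recent call last):
  File "<stdin>", line 10, in <module>
  File "seg.py", line 8, in meas
    k=max(cs,key=cv2.contourArea)[:,0,:]
      ~~~^^^^^^^^^^^^^^^^^^^^^^^^
ValueError: max() iterable argument is empty
```

```bash
cat > m1.py <<'E'
from seg import *
import sys
blue=lambda h,s,v:(h>95)&(h<125)&(s>120)
green=lambda h,s,v:(h>45)&(h<85)&(s>120)
dark=lambda h,s,v:(v<75)
E
python3 - <<'E'
from m1 import *
c=snap('top'); d=c['pixels'][:,:,::-1].copy()
hsv=cv2.cvtColor(c['pixels'],cv2.COLOR_RGB2HSV)
print('tin row',hsv[241,412:456].tolist()); print('box row',hsv[168,404:466:2].tolist()); print('gpad row',hsv[148,326:396:3].tolist());print('pen row',hsv[183,250:322:3].tolist())
for n,roi,f,z in [('dish',(280,213,322,255),dark,.024),('rpad',(208,213,258,262),blue,.006),('gpad',(325,120,395,175),green,.006)]:
    print(n,meas(c,roi,f,z,d))
cv2.imwrite('pics/seg.png',cv2.resize(d[100:270,190:480],None,fx=2.7,fy=2.7,interpolation=cv2.INTER_NEAREST))
E
```

```text
tin row [[120, 7, 145], [113, 7, 145], [110, 5, 144], [120, 5, 143], [120, 5, 143], [120, 5, 143], [120, 4, 143], [120, 5, 142], [0, 4, 72], [30, 13, 59], [170, 5, 154], [0, 3, 161], [173, 6, 162], [0, 5, 159], [90, 13, 156], [86, 70, 110], [88, 152, 82], [88, 167, 81], [87, 103, 97], [85, 109, 98], [86, 118, 93], [86, 114, 92], [85, 121, 93], [85, 120, 91], [85, 141, 87], [85, 119, 92], [86, 110, 95], [88, 93, 102], [86, 142, 86], [88, 154, 83], [88, 24, 147], [12, 8, 157], [8, 6, 162], [12, 8, 161], [8, 6, 162], [150, 2, 123], [100, 5, 142], [110, 5, 146], [126, 9, 144], [120, 7, 146], [120, 7, 148], [120, 5, 144], [120, 4, 144], [120, 4, 145]]
box row [[132, 9, 149], [120, 5, 148], [128, 8, 133], [105, 15, 67], [120, 10, 104], [108, 9, 149], [110, 10, 149], [114, 8, 152], [115, 10, 152], [115, 10, 151], [120, 10, 153], [120, 8, 154], [110, 10, 153], [120, 10, 152], [109, 13, 152], [120, 7, 150], [114, 8, 153], [109, 13, 153], [115, 10, 153], [110, 10, 150], [110, 10, 153], [125, 10, 154], [114, 8, 152], [110, 10, 153], [111, 12, 152], [105, 10, 150], [116, 12, 149], [130, 5, 143],
[... 406 characters left out ...]
, 150], [120, 5, 148]]
pen row [[113, 7, 145], [120, 3, 146], [0, 3, 147], [30, 5, 155], [30, 5, 156], [0, 6, 162], [170, 5, 161], [68, 82, 122], [69, 168, 100], [68, 163, 102], [69, 160, 99], [70, 168, 102], [0, 3, 155], [170, 5, 161], [0, 3, 163], [160, 5, 161], [170, 5, 161], [0, 6, 162], [0, 3, 160], [10, 5, 162], [15, 3, 160], [173, 6, 162], [40, 6, 134], [120, 5, 145]]
dish {'rect': array([ 436.6, -117.8,   58.4,   44.6]), 'long': 55.8, 'circ': array([ 436.9, -118.1,   68.5])}
rpad {'rect': array([431.8,  21.5,  65.4,  62.9]), 'long': 89.4, 'circ': array([431.7,  22.2,  67.7])}
gpad {'rect': array([ 609.5, -237.3,   86.7,   50.5]), 'long': 69.4, 'circ': array([ 609.7, -237.9,   97. ])}
```

View pics/seg.png

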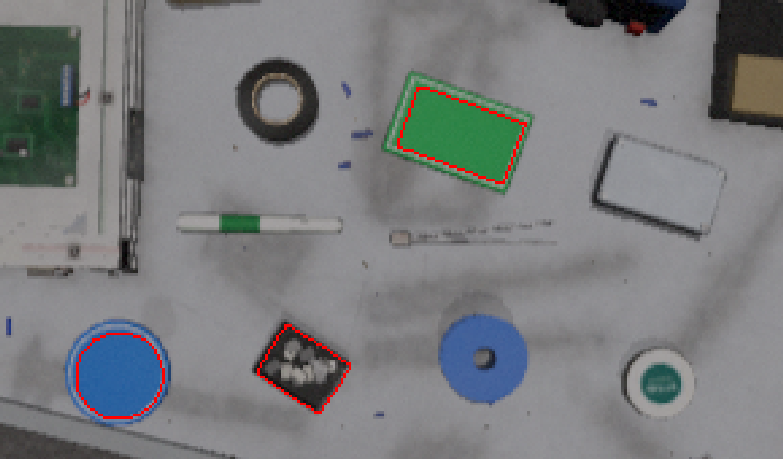

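The mask outlines fit the green field, blue field and dish well (58.4 x 44.6). Now for the box lid, tin, pen and tweezers with lower brightness thresholds.

```bash
cat >> m1.py <<'E'
lid=lambda h,s,v:(cv2.blur(v.astype(np.float32),(3,3))>149.5)
E
python3 - <<'E'
from m1 import *
c=snap('top'); d=c['pixels'][:,:,::-1].copy()
for n,roi,f,z in [('tin',(416,225,450,258),lambda h,s,v:(v>151)|(s>50),.022),('box',(408,145,462,190),lid,.034),('boxdark',(405,145,465,193),lambda h,s,v:v<125,.034),
 ('pen',(250,172,322,195),lambda h,s,v:(v>151)|(s>60),.01),('tweez',(328,176,402,196),lambda h,s,v:(v<125),.006),('rpad',(208,213,258,262),lambda h,s,v:s>40,.006),('gpad',(325,120,395,175),lambda h,s,v:(h>45)&(h<85)&(s>14),.006)]:
    print(n,meas(c,roi,f,z,d))
s=snap('scene')
for n,p in dict(spool=(.442,-.2495,.05),dish=(.437,-.118,.024),rpad=(.432,.022,.006),tape=(.6337,-.103,.019)).items(): print(n,np.round(proj(s,p),1))
for n,roi,f,z in [('spool',(305,215,350,242),blue,.05),('rpad',(200,200,245,228),blue,.006)]:
    print(n,meas(s,roi,f,z))
cv2.imwrite('pics/seg2.png',cv2.resize(d[100:270,190:480],None,fx=2.7,fy=2.7,interpolation=cv2.INTER_NEAREST))
E
```

```text
tin {'rect': array([ 420.7, -381.2,   47.2,   45.4]), 'long': 89.3, 'circ': array([ 420.3, -381.6,   48.2])}
box {'rect': array([ 566. , -382.8,   76.1,   41.7]), 'long': 71.7, 'circ': array([ 565.1, -382.1,   81.3])}
boxdark {'rect': array([ 551.6, -362.3,   97.1,   48.8]), 'long': 38.6, 'circ': array([ 564.1, -377.9,   97.2])}
pen {'rect': array([543. , -86.1, 117.7,  12.2]), 'long': 89.2, 'circ': array([543. , -86.1, 117.8])}
tweez {'rect': array([ 539.4, -213.7,   81. ,   28.4]), 'long': 89.2, 'circ': array([ 550.6, -213.9,   81.3])}
rpad {'rect': array([431.8,  21.5,  79.2,  77.7]), 'long': -0.5, 'circ': array([431.8,  22.2,  81.4])}
gpad {'rect': array([ 609.3, -236.7,  100.6,   66.1]), 'long': 69.1, 'circ': array([ 609.6, -236.9,  116.5])}
spool [325.1 231.5]
dish [272.5 224. ]
rpad [223.1 214. ]
tape [305.  178.6]
spool {'rect': array([ 441.3, -253.1,   57.4,   56. ]), 'long': 3.4, 'circ': array([ 441.4, -253.9,   59.7])}
rpad {'rect': array([429.1,  17.9,  69.7,  64.9]), 'long': 25.0, 'circ': array([430. ,  17. ,  75.3])}
```

View pics/seg2.png

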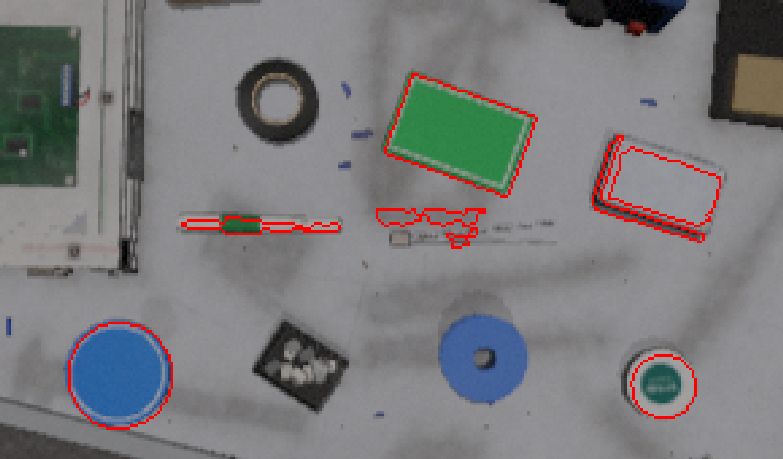

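The tin and pad outlines fit. The box mask is eroded, so I'll refine the lid with edge profiles along its axes.

```bash
cat > boxm.py <<'E'
from m1 import *
def prof(c,ctr,ang,L,W,z,name):
    V=c['pixels'].astype(np.float32).mean(2); u=np.array([np.cos(ang),np.sin(ang)]); w=np.array([-u[1],u[0]])
    t=np.arange(-L,L+.1,1.)
    S=np.arange(-W,W+.1,2.)
    uv=np.array([[proj(c,[*((ctr+a*u+b*w)/1000),z]) for b in S] for a in t],np.float32)
    p=cv2.remap(V,uv[...,0],uv[...,1],cv2.INTER_LINEAR).mean(1)
    print(name,[(int(a),int(b)) for a,b in zip(t,p)][::2])
E
python3 - <<'E'
from boxm import *
c=snap('top'); hsv=cv2.cvtColor(c['pixels'],cv2.COLOR_RGB2HSV)
# angle from lower dark band
m=np.zeros(hsv.shape[:2],bool); m[150:190,412:452]=hsv[150:190,412:452,2]<110
v,u=np.nonzero(m); k=[(uu,v[u==uu].max()) for uu in range(414,450) if (u==uu).any()]
P=np.array([ray(c,a,b,.0)[:2]*1000 for a,b in k],np.float32)
l=cv2.fitLine(P,cv2.DIST_HUBER,0,.01,.01).ravel(); a=np.degrees(np.arctan2(l[1],l[0]))%180; print('ang',a)
ctr=np.array([566,-382.8]); a=np.radians(71)
prof(c,ctr,a,52,12,.034,'long'); prof(c,ctr,a+np.pi/2,34,25,.034,'wide')
E
```

```text
ang 72.57595
long [(-52, 142), (-50, 143), (-48, 143), (-46, 143), (-44, 144), (-42, 142), (-40, 134), (-38, 138), (-36, 147), (-34, 147), (-32, 146), (-30, 147), (-28, 148), (-26, 148), (-24, 149), (-22, 150), (-20, 150), (-18, 150), (-16, 150), (-14, 150), (-12, 149), (-10, 148), (-8, 149), (-6, 149), (-4, 149), (-2, 149), (0, 150), (2, 150), (4, 150), (6, 150), (8, 150), (10, 149), (12, 149), (14, 149), (16, 149), (18, 149), (20, 149), (22, 148), (24, 148), (26, 148), (28, 148), (30, 148), (32, 148), (34, 148), (36, 147), (38, 147), (40, 146), (42, 140), (44, 105), (46, 45), (48, 60), (50, 111), (52, 130)]
wide [(-34, 143), (-32, 143), (-30, 142), (-28, 133), (-26, 122), (-24, 135), (-22, 147), (-20, 148), (-18, 149), (-16, 149), (-14, 149), (-12, 149), (-10, 149), (-8, 149), (-6, 149), (-4, 149), (-2, 149), (0, 149), (2, 149), (4, 149), (6, 149), (8, 149), (10, 149), (12, 150), (14, 149), (16, 149), (18, 149), (20, 147), (22, 128), (24, 80), (26, 52), (28, 76), (30, 106), (32, 135), (34, 144)]
```

Request:
{"name": "move_arm", "arguments": {
  "plan": [0.6,-0.9,0,0,0,0,1.2,-1.9,0,0,0,0.1,1.9,-2.9,0,0,0,0.2,2.6,-4.0,0,0,0,0.3,3.3,-5.0,0,0,0,0.4,3.9,-6.1,0,0,0,0.4,4.6,-7.1,0,0,0,0.4,5.3,-8.1,0,0,0,0.4,5.9,-9.1,0,0,0,0.4,6.6,-10.1,0,0,0,0.4],
  "grip": 85
}}

```text
time_s: 1.6
eef_pos: [0.5519, 0.024, 0.2315]
eef_rot: [0.0, -0.002, 1.0, 0.0]
wrist_force: [0.6, 0.5, 0.8]
opening: 0.994
grasp_force: 0.0
```

Request:
{"name": "move_arm", "arguments": {
  "plan": [0.8,-1.2,0,0,0,0,1.5,-2.3,-0.3,0,0,0,1.65,-2.55,-1.0,0,0,0,1.65,-2.55,-2.0,0,0,0,1.65,-2.55,-3.0,0,0,0,1.65,-2.55,-3.8,0,0,0,1.65,-2.55,-4.3,0,0,0,1.65,-2.55,-4.55,0,0,0,1.65,-2.55,-4.55,0,0,0,1.65,-2.55,-4.55,0,0,0]
}}

```text
time_s: 2.85
eef_pos: [0.6348, -0.1021, 0.0053]
eef_rot: [0.001, -0.003, 1.0, -0.0]
wrist_force: [0.1, 0.9, 0.0]
opening: 0.995
grasp_force: 0.0
```

```bash
python3 - <<'E'
from h import *
s=snap('scene'); t=snap('top')
a=cv2.resize(s['pixels'][110:230,240:400],(400,300)); b=cv2.resize(t['pixels'][80:200,212:372],(400,300))
cv2.imwrite('pics/g1.png',np.hstack([a,b])[:,:,::-1]); print(ctrl.get_obs()['eef_pos'])
E
```

```text
[ 0.63481845 -0.10208764  0.00542987]
```

View pics/g1.png

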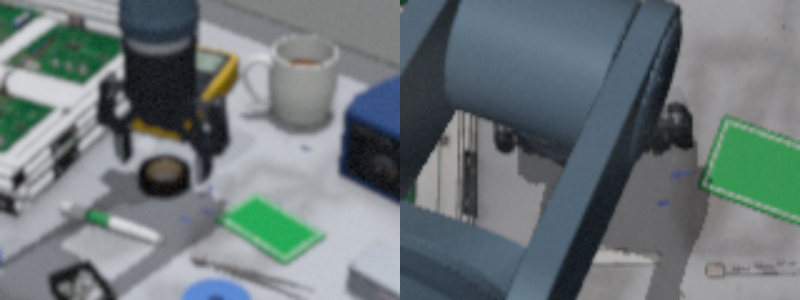

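The fingers straddle the tape, so I'll go slightly lower and close.

Request:
{"name": "move_arm", "arguments": {
  "plan": [0,0,-0.06,0,0,0,0,0,-0.06,0,0,0,0,0,-0.06,0,0,0,0,0,-0.06,0,0,0,0,0,-0.06,0,0,0,0,0,-0.06,0,0,0],
  "grip": 40
}}

```text
time_s: 3.7
eef_pos: [0.6343, -0.102, 0.0016]
eef_rot: [0.001, -0.003, 1.0, -0.0]
wrist_force: [-0.1, -0.4, 5.6]
opening: 0.677
grasp_force: 64.5
```

Request:
{"name": "move_arm", "arguments": {
  "plan": [0,0,0.5,0,0,0,0,0,1.3,0,0,0,-0.3,0.2,2.2,0,0,0,-1.0,0.6,2.6,0,0,0,-1.8,1.1,2.6,0,0,0,-2.6,1.6,2.6,0,0,0,-3.4,2.1,2.4,0,0,0,-4.03,2.48,2.0,0,0,0,-4.03,2.48,1.4,0,0,0,-4.03,2.48,1.2,0,0,0]
}}

```text
time_s: 4.95
eef_pos: [0.4305, 0.0228, 0.0593]
eef_rot: [-0.001, -0.003, 1.0, 0.0]
wrist_force: [0.7, 0.1, -0.2]
opening: 0.675
grasp_force: 64.3
```

```bash
python3 - <<'E'
from h import *
s=snap('scene'); t=snap('top')
a=cv2.resize(s['pixels'][150:270,150:310],(400,300)); b=cv2.resize(t['pixels'][170:290,150:310],(400,300))
cv2.imwrite('pics/g2.png',np.hstack([a,b])[:,:,::-1]); o=ctrl.get_obs();print(o['eef_pos'],o['opening'])
print(proj(s,[.4318,.022,.006]),proj(t,[.4318,.022,.006]))
E
```

```text
[0.43149331 0.02233897 0.05997112] 0.6741385786747341
(np.float64(223.03956779173086), np.float64(214.08493115974767)) (np.float64(233.72487111308817), np.float64(238.4679635518039))
```

View pics/g2.png

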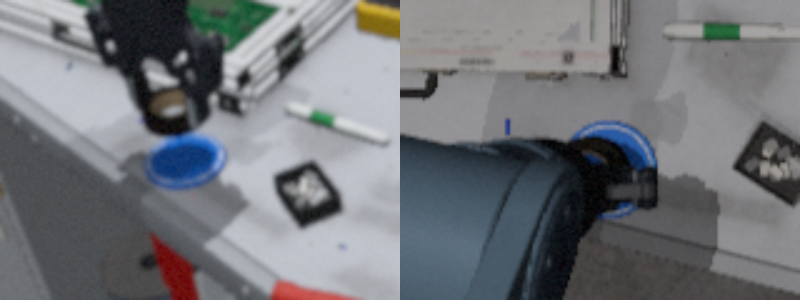

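The tape is held level just over the blue pad, so I'll lower it.

Request:
{"name": "move_arm", "arguments": {
  "plan": [0,0,-0.4,0,0,0,0,0,-0.75,0,0,0,0,0,-0.95,0,0,0,0,0,-1.03,0,0,0,0,0,-1.04,0,0,0,0,0,-1.04,0,0,0]
}}

```text
time_s: 5.8
eef_pos: [0.4327, 0.0222, 0.0093]
eef_rot: [0.0, -0.003, 1.0, -0.0]
wrist_force: [0.3, 0.5, -1.0]
opening: 0.675
grasp_force: 64.3
```

Request:
{"name": "move_arm", "arguments": {
  "plan": [0,0,-0.04,0,0,0,0,0,-0.04,0,0,0,0,0,-0.04,0,0,0]
}}

```text
time_s: 6.18
eef_pos: [0.4328, 0.0222, 0.0076]
eef_rot: [0.001, -0.003, 1.0, -0.0]
wrist_force: [-1.0, -0.2, 7.0]
opening: 0.675
grasp_force: 65.0
```

Request:
{"name": "move_arm", "arguments": {
  "plan": [0,0,0,0,0,0,0,0,0,0,0,0,0,0,0,0,0,0,0,0,0.4,0,0,0,0,0,1.2,0,0,0,0,-0.6,2.2,0,0,0,0,-1.4,2.6,0,0,0,0,-2.2,2.6,0,0,0,0,-3.0,2.6,0,0,0,0,-3.0,2.6,0,0,0],
  "grip": 80
}}

```text
time_s: 7.42
eef_pos: [0.4323, -0.13, 0.137]
eef_rot: [0.0, -0.001, 1.0, -0.0]
wrist_force: [-0.2, 1.1, 0.5]
opening: 0.933
grasp_force: 0.0
```

```bash
python3 - <<'E'
from m1 import *
t=snap('top'); o=ctrl.get_obs();print(o['eef_pos'])
d=t['pixels'][:,:,::-1].copy()
print('tape',meas(t,(208,213,258,262),dark,.025,d)); print('pad',meas(t,(208,213,258,262),lambda h,s,v:(s>40)|(v<75),.006))
cv2.imwrite('pics/g3.png',cv2.resize(d[180:300,170:410],None,fx=3,fy=3))
E
```

```text
[ 0.43193244 -0.12842589  0.13665177]
tape {'rect': array([423.9,  -5.4,  94.2,   8.9]), 'long': -34.4, 'circ': array([425. ,  -3.8,  94.3])}
pad {'rect': array([432.8,  22.4, 100.1,  97.4]), 'long': 89.4, 'circ': array([432.7,  22.4, 139.5])}
```

View pics/g3.png

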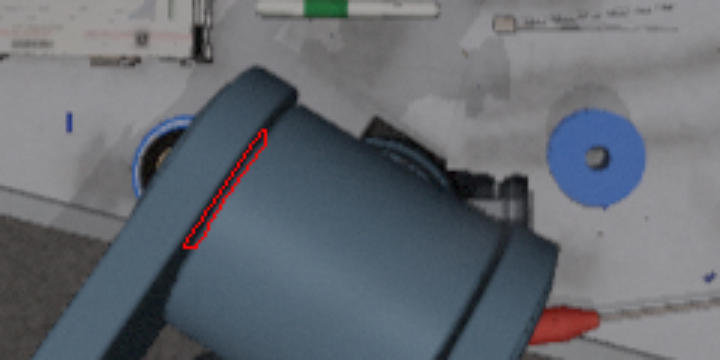

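Request:
{"name": "move_arm", "arguments": {
  "plan": [0.05,-0.6,0,0,0,0,0.1,-1.3,0,0,0,0,0.2,-2.0,0,0,0,0,0.2,-2.43,0,0,0,0,0.2,-2.43,-0.2,0,0,0,0.2,-2.43,-0.5,0,0,0],
  "grip": 85
}}

```text
time_s: 8.22
eef_pos: [0.4419, -0.2479, 0.1108]
eef_rot: [-0.0, -0.003, 1.0, 0.0]
wrist_force: [0.3, -0.6, -0.0]
opening: 0.997
grasp_force: 0.0
```

```bash
python3 - <<'E'
from m1 import *
t=snap('top'); o=ctrl.get_obs();print(o['eef_pos'])
d=t['pixels'][:,:,::-1].copy()
print('tape',meas(t,(212,217,254,258),dark,.025,d)); print('pad',meas(t,(208,213,258,259),lambda h,s,v:(s>40)|(v<75),.006))
cv2.imwrite('pics/g4.png',cv2.resize(d[180:300,170:410],None,fx=3,fy=3))
E
```

```text
[ 0.44064093 -0.24668215  0.10842125]
tape {'rect': array([434.2,  19.2,  60.1,  55.6]), 'long': 89.4, 'circ': array([434.4,  19.4,  62.8])}
pad {'rect': array([431.8,  21.5,  79.2,  77.7]), 'long': -0.5, 'circ': array([431.8,  22.1,  81.5])}
```

View pics/g4.png

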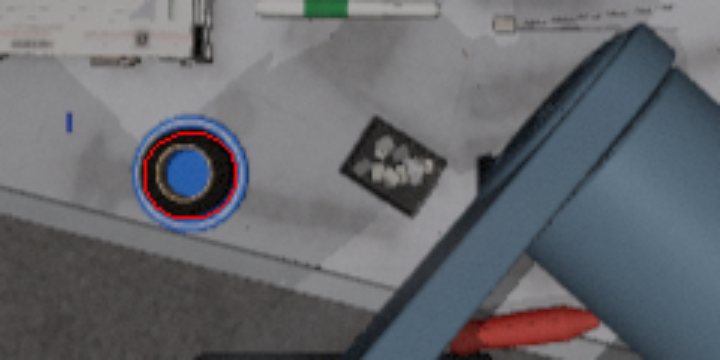

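The tape sits about 2 mm off the pad centre (allowing for parallax), which is good. The gripper is over the spool, so I'll descend and grip.

Request:
{"name": "move_arm", "arguments": {
  "plan": [0,0,-0.5,0,0,0,0,0,-1.1,0,0,0,0,0,-1.7,0,0,0,0,0,-2.0,0,0,0,0,0,-2.12,0,0,0,0,0,-2.12,0,0,0,0,0,-2.12,0,0,0]
}}

```text
time_s: 9.15
eef_pos: [0.4428, -0.2498, 0.0068]
eef_rot: [0.001, -0.003, 1.0, -0.001]
wrist_force: [-0.8, -0.7, -0.3]
opening: 0.997
grasp_force: 0.0
```

Request:
{"name": "move_arm", "arguments": {
  "plan": [0,0,0,0,0,0,0,0,0,0,0,0,0,0,0,0,0,0,0,0,0,0,0,0,0,0,0,0,0,0],
  "grip": 40
}}

```text
time_s: 9.78
eef_pos: [0.4427, -0.2497, 0.0069]
eef_rot: [0.001, -0.003, 1.0, -0.0]
wrist_force: [-1.0, 1.6, 6.3]
opening: 0.709
grasp_force: 64.6
```

Request:
{"name": "move_arm", "arguments": {
  "plan": [0,0,0.5,0,0,0,0,0.1,1.2,0,0,0,0,0.6,1.8,0,0,0,0,1.3,2.0,0,0,0,0,2.1,2.0,0,0,0,-0.1,2.9,2.0,0,0,0,-0.18,3.7,2.0,0,0,0,-0.18,4.5,2.0,0,0,0,-0.18,5.1,2.0,0,0,0,-0.18,5.43,1.8,0,0,0]
}}

```text
time_s: 11.02
eef_pos: [0.4333, 0.0237, 0.0962]
eef_rot: [0.001, -0.003, 1.0, -0.0]
wrist_force: [-0.5, 0.2, -2.9]
opening: 0.708
grasp_force: 66.3
```

Request:
{"name": "move_arm", "arguments": {
  "plan": [0,0,-0.3,0,0,0,0,0,-0.7,0,0,0,0,0,-1.0,0,0,0,0,0,-1.15,0,0,0,0,0,-1.15,0,0,0,0,0,-1.15,0,0,0]
}}

```text
time_s: 11.78
eef_pos: [0.4337, 0.022, 0.0387]
eef_rot: [0.0, -0.002, 1.0, -0.0]
wrist_force: [0.4, -0.2, -2.2]
opening: 0.709
grasp_force: 66.2
```

```bash
python3 - <<'E'
from h import *
s=snap('scene'); t=snap('top')
a=cv2.resize(s['pixels'][150:270,150:310],(400,300)); b=cv2.resize(t['pixels'][170:290,150:310],(400,300))
cv2.imwrite('pics/g5.png',np.hstack([a,b])[:,:,::-1]); o=ctrl.get_obs();print(o['eef_pos'],o['opening'])
E
```

```text
[0.4337363  0.02211347 0.03887901] 0.7061312192135961
```

View pics/g5.png

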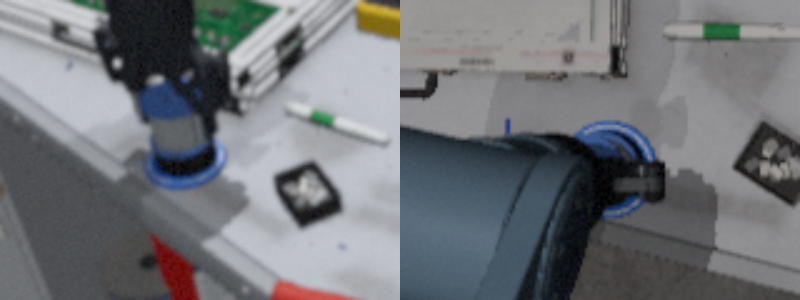

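The spool hangs upright about 7 mm above the tape. I'll lower it until contact.

Request:
{"name": "move_arm", "arguments": {
  "plan": [0,0,-0.08,0,0,0,0,0,-0.13,0,0,0,0,0,-0.15,0,0,0,0,0,-0.15,0,0,0]
}}

```text
time_s: 12.38
eef_pos: [0.4331, 0.0223, 0.0312]
eef_rot: [-0.0, -0.003, 1.0, 0.0]
wrist_force: [-3.7, -0.4, 4.8]
opening: 0.707
grasp_force: 66.8
```

Request:
{"name": "move_arm", "arguments": {
  "plan": [0,0,0,0,0,0,0,0,0,0,0,0,0,0,0,0,0,0,0,0,0.4,0,0,0,0,0,1.1,0,0,0,0,0,1.9,0,0,0,0,-0.5,2.4,0,0,0,0,-1.4,2.4,0,0,0,0,-2.5,2.4,0,0,0,0,-3.6,2.4,0,0,0],
  "grip": 85
}}

```text
time_s: 13.62
eef_pos: [0.4331, -0.1593, 0.1511]
eef_rot: [0.0, -0.003, 1.0, -0.0]
wrist_force: [1.0, -0.1, -0.1]
opening: 0.996
grasp_force: 0.0
```

Request:
{"name": "move_arm", "arguments": {
  "plan": [-0.1,-0.9,0,0,0,0,-0.2,-1.9,0,0,0,0,-0.25,-2.9,0,0,0,0,-0.25,-3.8,0,0,0,0,-0.25,-4.3,0,0,0,0,-0.25,-4.48,-0.2,0,0,0,-0.25,-4.48,-0.8,0,0,0,-0.25,-4.48,-1.4,0,0,0]
}}

```text
time_s: 14.62
eef_pos: [0.4206, -0.3806, 0.0793]
eef_rot: [-0.0, -0.003, 1.0, 0.0]
wrist_force: [0.5, -0.6, 0.0]
opening: 0.993
grasp_force: 0.0
```

```bash
python3 - <<'E'
from m1 import *
t=snap('top'); o=ctrl.get_obs();print(o['eef_pos'])
d=t['pixels'][:,:,::-1].copy()
print('spool',meas(t,(205,208,258,262),lambda h,s,v:blue(h,s,v),.075,d)); 
b=cv2.resize(d[190:290,190:310],(480,400)); s=snap('scene'); a=cv2.resize(s['pixels'][150:290,180:264,::-1],(240,400))
cv2.imwrite('pics/g6.png',np.hstack([a,b]))
E
```

```text
[ 0.41866381 -0.37804126  0.07495934]
spool {'rect': array([433.2,  13.4,  75.5,  65.6]), 'long': 89.5, 'circ': array([435. ,  13.4,  77.3])}
```

View pics/g6.png

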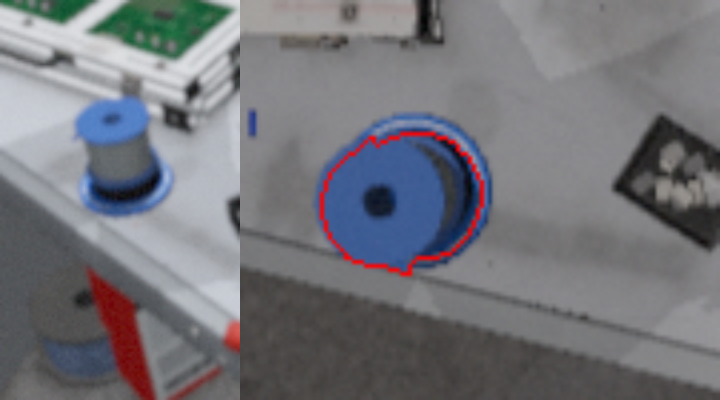

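The spool stands upright on the tape, with its hole at about (224.5,240) in the top view. I'll descend on the tin.

Request:
{"name": "move_arm", "arguments": {
  "plan": [0,0,-0.4,0,0,0,0,0,-0.9,0,0,0,0,0,-1.3,0,0,0,0,0,-1.5,0,0,0,0,0,-1.56,0,0,0,0,0,-1.56,0,0,0]
}}

```text
time_s: 15.48
eef_pos: [0.4209, -0.382, 0.0032]
eef_rot: [0.0, -0.003, 1.0, -0.0]
wrist_force: [0.6, -0.8, -0.6]
opening: 0.994
grasp_force: 0.0
```

Request:
{"name": "move_arm", "arguments": {
  "plan": [0,0,0,0,0,0,0,0,0,0,0,0,0,0,0,0,0,0,0,0,0,0,0,0,0,0,0,0,0,0,0,0,0,0,0,0],
  "grip": 35
}}

```text
time_s: 16.23
eef_pos: [0.4211, -0.3822, 0.004]
eef_rot: [0.0, -0.003, 1.0, -0.001]
wrist_force: [-0.3, 1.5, 7.3]
opening: 0.554
grasp_force: 61.5
```

```bash
python3 - <<'E'
from m1 import *
t=snap('top'); hsv=cv2.cvtColor(t['pixels'],cv2.COLOR_RGB2HSV)
v,u=np.nonzero(hsv[234:248,218:232,2]<90); print('hole',u.mean()+218,v.mean()+234,ray(t,u.mean()+218,v.mean()+234,.075))
m=((hsv[...,0]>95)&(hsv[...,0]<125)&(hsv[...,1]>120)); print([ (u0,np.nonzero(m[200:275,u0])[0].max()+200) for u0 in range(209,245,3)], np.nonzero(m[241,195:])[0].min()+195)
print(ray(t,225.2,241,.075))
E
```

```text
hole 224.20833333333334 240.02083333333334 [0.43415926 0.02429967 0.075     ]
[(209, np.int64(243)), (212, np.int64(249)), (215, np.int64(253)), (218, np.int64(254)), (221, np.int64(255)), (224, np.int64(255)), (227, np.int64(256)), (230, np.int64(257)), (233, np.int64(256)), (236, np.int64(256)), (239, np.int64(255)), (242, np.int64(254))] 209
[0.4323047 0.0224419 0.075    ]
```

Request:
{"name": "move_arm", "arguments": {
  "plan": [0,0,0.5,0,0,0,0,0.1,1.3,0,0,0,0,0.7,2.1,0,0,0,0,1.6,2.5,0,0,0,0.1,2.6,2.5,0,0,0,0.2,3.6,2.5,0,0,0,0.25,4.6,2.5,0,0,0,0.25,5.6,2.5,0,0,0,0.25,6.5,2.5,0,0,0,0.25,7.3,2.5,0,0,0]
}}

```text
time_s: 17.52
eef_pos: [0.433, -0.0151, 0.1281]
eef_rot: [0.0, -0.003, 1.0, -0.0]
wrist_force: [0.3, -0.2, -0.3]
opening: 0.556
grasp_force: 62.0
```

Request:
{"name": "move_arm", "arguments": {
  "plan": [0,0.5,0,0,0,0,0,0.79,0,0,0,0,0,0.79,-0.4,0,0,0,0,0.79,-0.75,0,0,0,0,0.79,-0.9,0,0,0,0,0.79,-0.9,0,0,0,0,0.79,-0.9,0,0,0]
}}

```text
time_s: 18.4
eef_pos: [0.4337, 0.0225, 0.0834]
eef_rot: [0.001, -0.002, 1.0, -0.0]
wrist_force: [-0.8, -0.4, 0.2]
opening: 0.555
grasp_force: 62.0
```

```bash
python3 - <<'E'
from h import *
s=snap('scene')
cv2.imwrite('pics/g7.png',cv2.resize(s['pixels'][120:240,170:290],(480,480))[:,:,::-1]); o=ctrl.get_obs();print(o['eef_pos'],o['opening'])
E
```

```text
[0.43375815 0.0225071  0.08346806] 0.5576202293607223
```

View pics/g7.png

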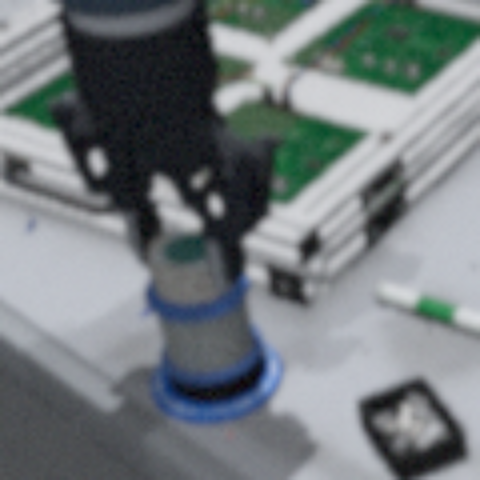

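The tin is just above the spool and centred on it. I'll lower 4–5 mm and release.

Request:
{"name": "move_arm", "arguments": {
  "plan": [0,0,-0.05,0,0,0,0,0,-0.09,0,0,0,0,0,-0.1,0,0,0,0,0,-0.1,0,0,0]
}}

```text
time_s: 18.95
eef_pos: [0.4336, 0.0225, 0.0783]
eef_rot: [0.0, -0.003, 1.0, -0.0]
wrist_force: [-1.1, -1.2, 4.7]
opening: 0.554
grasp_force: 62.4
```

Request:
{"name": "move_arm", "arguments": {
  "plan": [0,0,0,0,0,0,0,0,0,0,0,0,0,0,0,0,0,0,0,0,0.3,0,0,0,0,0,1.0,0,0,0,0,0,1.6,0,0,0,0.1,-0.5,1.6,0,0,-0.1,0.5,-1.4,1.6,0,0,-0.28,0.9,-2.4,1.6,0,0,-0.46,1.3,-3.4,1.6,0,0,-0.64],
  "grip": 85
}}

```text
time_s: 20.2
eef_pos: [0.499, -0.1489, 0.1592]
eef_rot: [0.001, 0.315, 0.949, -0.0]
wrist_force: [0.9, -0.7, -1.1]
opening: 0.998
grasp_force: 0.0
```

Request:
{"name": "move_arm", "arguments": {
  "plan": [0.4,-1.0,0,0,0,-0.18,0.8,-2.0,0,0,0,-0.36,1.1,-3.0,0,0,0,-0.54,1.38,-4.0,0,0,0,-0.72,1.38,-4.67,0,0,0,-0.9,1.38,-4.67,0,0,0,-1.08,1.38,-4.67,-0.5,0,0,-1.24,1.38,-4.67,-1.0,0,0,-1.25,1.38,-4.67,-1.0,0,0,-1.25]
}}

```text
time_s: 21.32
eef_pos: [0.5659, -0.3796, 0.1062]
eef_rot: [-0.002, 0.809, 0.588, -0.0]
wrist_force: [-0.2, -0.8, -0.3]
opening: 0.998
grasp_force: 0.0
```

```bash
python3 - <<'E'
from h import *
t=snap('top');s=snap('scene')
a=cv2.resize(s['pixels'][130:270,190:270,::-1],(260,455)); c=cv2.resize(t['pixels'][200:270,200:270,::-1],(270,455)); b=cv2.resize(s['pixels'][150:290,350:430,::-1],(260,455))
cv2.imwrite('pics/g8.png',np.hstack([a,c,b])); o=ctrl.get_obs();print(o['eef_pos'],o['eef_rot'],o['q'],proj(s,[.5676,-.3812,.034]))
E
```

```text
[ 0.5675006  -0.38098225  0.10903454] [4.13625526e-04 8.08840762e-01 5.88027591e-01 5.97904208e-05] [-7.64420139e-01  5.32829776e-01  1.40163678e+00 -3.05905457e-05
  1.20629074e+00 -4.50849266e-01] (np.float64(399.1539884468072), np.float64(218.81352250829335))
```

View pics/g8.png

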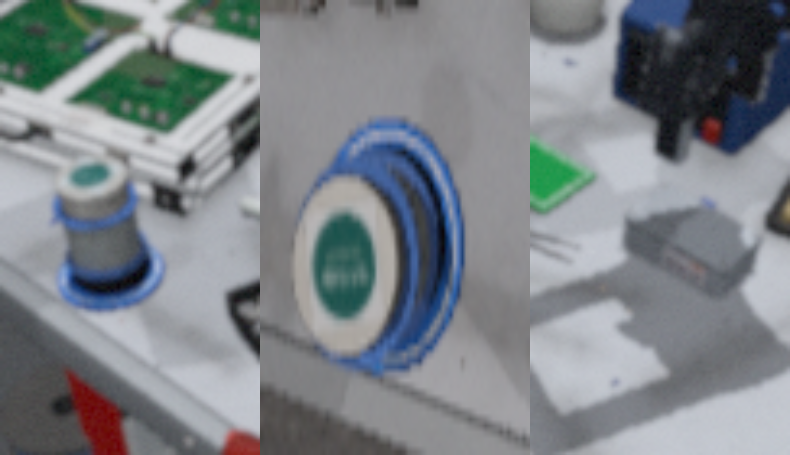

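The round stack is upright and centred. The gripper is over the grey box with its yaw aligned, so I'll descend and grip.

Request:
{"name": "move_arm", "arguments": {
  "plan": [0,0,-0.5,0,0,0,0,0,-1.1,0,0,0,0,0,-1.7,0,0,0,0,0,-2.0,0,0,0,0,0,-2.08,0,0,0,0,0,-2.08,0,0,0,0,0,-2.08,0,0,0]
}}

```text
time_s: 22.3
eef_pos: [0.568, -0.3815, 0.0054]
eef_rot: [0.001, 0.809, 0.588, 0.0]
wrist_force: [-0.1, -1.0, 0.3]
opening: 0.993
grasp_force: 0.0
```

Request:
{"name": "move_arm", "arguments": {
  "plan": [0,0,0,0,0,0,0,0,0,0,0,0,0,0,0,0,0,0,0,0,0,0,0,0,0,0,0,0,0,0,0,0,0,0,0,0],
  "grip": 35
}}

```text
time_s: 23.05
eef_pos: [0.5676, -0.3811, 0.0045]
eef_rot: [0.001, 0.809, 0.588, 0.0]
wrist_force: [0.6, 0.5, 5.1]
opening: 0.573
grasp_force: 63.6
```

Request:
{"name": "move_arm", "arguments": {
  "plan": [0,0,0.4,0,0,0,0,0.1,1.0,0,0,0,0.1,0.5,1.4,0,0,-0.02,0.3,1.1,1.4,0,0,-0.04,0.5,1.8,1.4,0,0,-0.05,0.7,2.5,1.4,0,0,-0.05,0.84,2.88,1.2,0,0,-0.05,0.84,2.88,0.8,0,0,-0.05,0.84,2.88,0.4,0,0,-0.05,0.84,2.88,0.3,0,0,-0.05]
}}

```text
time_s: 24.3
eef_pos: [0.607, -0.237, 0.0156]
eef_rot: [-0.002, 0.824, 0.567, -0.001]
wrist_force: [-0.8, 0.5, -0.9]
opening: 0.571
grasp_force: 63.1
```

Request:
{"name": "move_arm", "arguments": {
  "plan": [0,0,-0.07,0,0,0,0,0,-0.14,0,0,0,0,0,-0.17,0,0,0,0,0,-0.17,0,0,0,0,0,-0.17,0,0,0]
}}

```text
time_s: 24.92
eef_pos: [0.6094, -0.2368, 0.0106]
eef_rot: [0.0, 0.823, 0.567, 0.0]
wrist_force: [1.0, -0.7, -0.6]
opening: 0.577
grasp_force: 63.3
```

Request:
{"name": "move_arm", "arguments": {
  "plan": [0,0,-0.03,0,0,0,0,0,-0.03,0,0,0]
}}

```text
time_s: 25.18
eef_pos: [0.6094, -0.2368, 0.0105]
eef_rot: [0.0, 0.823, 0.568, -0.0]
wrist_force: [-5.0, 2.5, 10.3]
opening: 0.574
grasp_force: 64.4
```

Request:
{"name": "move_arm", "arguments": {
  "plan": [0,0,0,0,0,0,0,0,0,0,0,0,0,0,0,0,0,0,0,0,0.4,0,0,0,0,0,1.1,0,0,0,-0.1,0.1,1.8,0,0,0,-0.7,0.5,2.0,0,0,-0.1,-1.6,1.1,2.0,0,0,-0.2,-2.5,1.7,2.0,0,0,-0.23,-3.2,2.2,2.0,0,0,-0.23],
  "grip": 64
}}

```text
time_s: 26.42
eef_pos: [0.4478, -0.1258, 0.1099]
eef_rot: [0.001, 0.883, 0.469, 0.0]
wrist_force: [0.8, -0.6, 1.4]
opening: 0.75
grasp_force: 0.0
```

Request:
{"name": "move_arm", "arguments": {
  "plan": [-0.26,0.19,0,0,0,0,-0.26,0.19,-0.4,0,0,0,-0.26,0.19,-0.8,0,0,0,-0.26,0.19,-0.8,0,0,0],
  "grip": 85
}}

```text
time_s: 26.92
eef_pos: [0.4362, -0.1174, 0.0686]
eef_rot: [-0.0, 0.883, 0.469, -0.0]
wrist_force: [0.1, -0.0, 0.2]
opening: 0.994
grasp_force: 0.0
```

```bash
python3 - <<'E'
from boxm import *
t=snap('top'); o=ctrl.get_obs();print(o['eef_pos'],o['eef_rot'])
print('gpad',meas(t,(325,115,395,178),lambda h,s,v:(h>45)&(h<85)&(s>14),.006))
a=np.radians(69.2); ctr=np.array([609.5,-237.]); 
prof(t,ctr,a,52,12,.04,'long'); prof(t,ctr,a+np.pi/2,36,25,.04,'wide')
b=cv2.resize(t['pixels'][105:195,300:420,::-1],None,fx=4,fy=4,interpolation=cv2.INTER_CUBIC); cv2.imwrite('pics/g9.png',b)
E
```

```text
[ 0.43676573 -0.1177101   0.06927978] [1.20288523e-04 8.83143074e-01 4.69103711e-01 6.02263841e-05]
gpad {'rect': array([ 609.3, -236.7,  100.7,   65.9]), 'long': 69.3, 'circ': array([ 609.6, -236.9,  116.5])}
long [(-52, 148), (-50, 148), (-48, 147), (-46, 132), (-44, 82), (-42, 95), (-40, 143), (-38, 156), (-36, 156), (-34, 155), (-32, 156), (-30, 156), (-28, 157), (-26, 157), (-24, 158), (-22, 158), (-20, 158), (-18, 158), (-16, 157), (-14, 156), (-12, 156), (-10, 157), (-8, 157), (-6, 157), (-4, 157), (-2, 157), (0, 158), (2, 157), (4, 157), (6, 157), (8, 157), (10, 157), (12, 157), (14, 156), (16, 156), (18, 156), (20, 156), (22, 156), (24, 155), (26, 155), (28, 155), (30, 155), (32, 155), (34, 155), (36, 154), (38, 154), (40, 144), (42, 101), (44, 85), (46, 121), (48, 123), (50, 90), (52, 114)]
wide [(-36, 133), (-34, 133), (-32, 134), (-30, 134), (-28, 117), (-26, 90), (-24, 102), (-22, 139), (-20, 154), (-18, 156), (-16, 156), (-14, 157), (-12, 157), (-10, 157), (-8, 157), (-6, 157), (-4, 157), (-2, 157), (0, 156), (2, 157), (4, 157), (6, 157), (8, 157), (10, 157), (12, 157), (14, 157), (16, 157), (18, 157), (20, 157), (22, 155), (24, 135), (26, 85), (28, 62), (30, 88), (32, 76), (34, 77), (36, 118)]
```

View pics/g9.png

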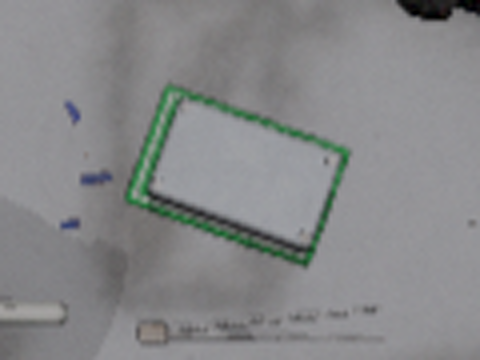

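The box is lengthwise and centred on the green pad (lid edges at ±42 along its length and −24/+25 across). Now the dish.

Request:
{"name": "move_arm", "arguments": {
  "plan": [0,0,-0.4,0,0,0,0,0,-0.9,0,0,0,0,0,-1.2,0,0,0,0,0,-1.29,0,0,0,0,0,-1.29,0,0,0,0,0,-1.29,0,0,0]
}}

```text
time_s: 27.72
eef_pos: [0.4368, -0.1176, 0.0051]
eef_rot: [0.001, 0.883, 0.469, 0.0]
wrist_force: [0.1, 0.7, 0.4]
opening: 0.991
grasp_force: 0.0
```

Request:
{"name": "move_arm", "arguments": {
  "plan": [0,0,0,0,0,0,0,0,0,0,0,0,0,0,0,0,0,0,0,0,0,0,0,0,0,0,0,0,0,0,0,0,0,0,0,0],
  "grip": 30
}}

```text
time_s: 28.48
eef_pos: [0.4366, -0.1175, 0.0048]
eef_rot: [0.0, 0.883, 0.469, 0.0]
wrist_force: [-0.7, 0.5, 5.5]
opening: 0.498
grasp_force: 61.5
```

Request:
{"name": "move_arm", "arguments": {
  "plan": [0,0,0.5,0,0,0,0,0,1.2,0,0,0,0.3,-0.2,1.8,0,0,0.02,0.9,-0.6,2.0,0,0,0.08,1.6,-1.1,2.0,0,0,0.14,2.3,-1.6,2.0,0,0,0.2,2.9,-2.0,2.0,0,0,0.23,3.3,-2.3,1.8,0,0,0.23,3.46,-2.39,1.4,0,0,0.23,3.46,-2.39,1.1,0,0,0.23]
}}

```text
time_s: 29.72
eef_pos: [0.6089, -0.2367, 0.0577]
eef_rot: [-0.001, 0.823, 0.567, -0.0]
wrist_force: [-0.2, 0.9, -1.1]
opening: 0.498
grasp_force: 61.1
```

Request:
{"name": "move_arm", "arguments": {
  "plan": [0,0,-0.1,0,0,0,0,0,-0.22,0,0,0,0,0,-0.28,0,0,0,0,0,-0.28,0,0,0,0,0,-0.28,0,0,0]
}}

```text
time_s: 30.35
eef_pos: [0.6094, -0.2368, 0.0458]
eef_rot: [0.0, 0.823, 0.567, 0.0]
wrist_force: [-0.4, -0.7, -0.3]
opening: 0.497
grasp_force: 61.1
```

Request:
{"name": "move_arm", "arguments": {
  "plan": [0,0,-0.03,0,0,0,0,0,-0.03,0,0,0]
}}

```text
time_s: 30.6
eef_pos: [0.6096, -0.237, 0.0449]
eef_rot: [0.0, 0.823, 0.567, 0.0]
wrist_force: [-1.0, 1.0, 6.4]
opening: 0.501
grasp_force: 61.7
```

Request:
{"name": "move_arm", "arguments": {
  "plan": [0,0,0,0,0,0,0,0,0,0,0,0,0,0,0,0,0,0,0,0,0.3,0,0,0,0,0,0.9,0,0,0,0,0,1.7,0,0,0,-0.5,0,2.4,0,0,0,-1.3,-0.4,2.8,0,0,0,-2.1,-1.0,2.8,0,0,0,-2.9,-1.8,2.8,0,0,0],
  "grip": 64
}}

```text
time_s: 31.85
eef_pos: [0.4635, -0.3272, 0.1857]
eef_rot: [0.001, 0.823, 0.568, 0.0]
wrist_force: [0.8, -1.2, 0.1]
opening: 0.751
grasp_force: 0.0
```

Request:
{"name": "move_arm", "arguments": {
  "plan": [-0.4,-0.8,0,0,0,0,-0.6,-1.6,0,0,0,0,-0.6,-1.6,0,0,0,0,-0.6,-1.6,0,0,0,0]
}}

```text
time_s: 32.35
eef_pos: [0.4342, -0.4064, 0.1843]
eef_rot: [0.0, 0.824, 0.567, 0.0]
wrist_force: [0.6, 0.5, -0.7]
opening: 0.748
grasp_force: 0.0
```

```bash
python3 - <<'E'
from boxm import *
t=snap('top'); s=snap('scene'); o=ctrl.get_obs();print(o['eef_pos'],o['wrist_force'],o['time_s'])
print('dish',meas(t,(335,120,388,178),dark,.064))
print('pen',meas(t,(250,172,322,195),lambda h,s,v:(v>151)|(s>60),.01))
a=cv2.resize(s['pixels'][130:250,180:380,::-1],(400,240)); b=cv2.resize(t['pixels'][120:264,195:435,::-1],(400,240))
cv2.imwrite('pics/g10.png',cv2.resize(np.vstack([a,b]),None,fx=1.24,fy=1.24))
E
```

```text
[ 0.43462255 -0.40563721  0.18407917] [0.13358647 1.15873174 0.12209573] 32.45
dish {'rect': array([ 603.7, -234.4,   56.8,   51.4]), 'long': 68.7, 'circ': array([ 605. , -234.6,   70.8])}
pen {'rect': array([541. , -87. , 144.2,  44.7]), 'long': 89.2, 'circ': array([541.4, -85.5, 147.9])}
```

View pics/g10.png

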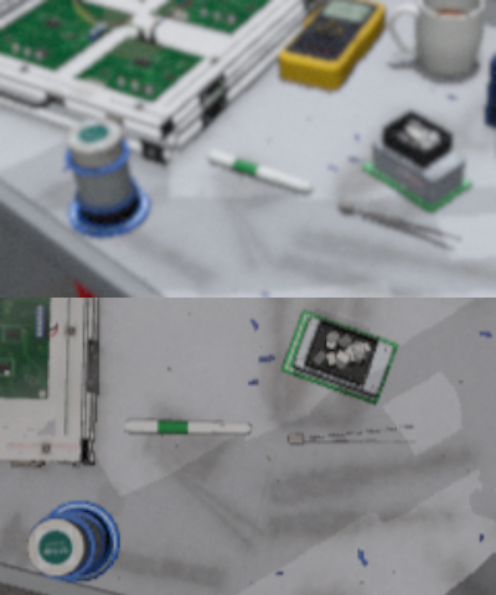

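Both stacks stand upright and centred (tin at about (55,547), dish at (343,350) in the view). The pen and tweezers are untouched and the gripper is clear, so I'll hand in.

```bash
python3 -c "
from bench import ctrl
print(ctrl.hand_in())"
```

```text
the job is handed in; nothing more can be done
None
```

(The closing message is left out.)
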